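# Seat the stage plate in a stereo microscope's light base and switch its lamp on

## Task

Get the microscope's light base ready: with the fingertips, push the solid round stage plate (the disc without a hole) gently across the deck until it drops flat into the round recess, then press the raised end of the lamp rocker at the front right of the base fully down so that the lamp is on. Only push and press: do not grip or lift the plate, leave the holed ring where it lies on the other side of the recess, and do not disturb the slide box, the jar or the dropper bottle.

Things in the scene. Friction and masses are not known exactly. Their poses are not given: they have to be found in the camera images.
- light_base: Fixed white light base, 244 x 294 mm; its flat grey deck (232 x 282 mm) is 55 mm above the origin, the centre of its underside. x points to its back, y to its left. On the deck: the recess; behind it (x = 88 mm) an aluminium pole socket 52 mm wide, 26 mm high; front left (x -90, y 85 mm) a fixed black dial 32 mm wide, 13 mm high; front right the lamp rocker.
- recess (a point): Centre of the mouth of the round recess, level with the deck, 10 mm behind the middle of the base. The recess is 73 mm across and 8 mm deep, with a flat floor (a lamp window in its middle) and upright walls: the stage plate fits in flush, with 1.5 mm of play all round.
- stage_plate: Loose solid opal disc, 70 mm across, 8 mm thick, about 75 g; origin at the centre of its underside, z up. It starts flat on the deck, left or right of the recess, 3 to 27 mm from its rim. It slides easily, tips as its middle passes the rim, and drops flush once wholly over the recess. It must not be lifted, gripped or pressed hard.
- ring_insert: Loose opal ring of the same outside size (70 mm across, 8 mm thick) with a hole 32 mm across in its middle; origin at the centre of its underside. It lies on the deck on the other side of the recess and stays there.
- lamp_rocker (a joint): Grey V-shaped lamp rocker, 40 mm long (base's y), 24 mm wide, in a black frame 32 x 48 mm, 5 mm high. It pivots about the base's x axis through its middle, at x = -90, y = -85 mm, 8.5 mm above the deck. 0 rad = off (left end up), 0.36 = on (left end down, left half about level, 8.5 mm above the deck). It stays where left; 2 N on the end move it.
- rocker_on_end (a point): Where to press the rocker: on the top of its left half, 15 mm from the pivot line. It moves with the rocker: about 14 mm above the deck when off, 9 mm when on. Press straight down here or farther out, not nearer the middle.
- slide_box: Bystander: closed grey-blue slide box, 95 x 105 x 37 mm, on the worktop to the left of the base; origin at the centre of its underside.
- specimen_jar: Bystander: white jar with a dark green screw lid, 65 mm across, 78 mm high, on the worktop to the right of the base; origin at the centre of its underside.
- dropper: Bystander: small bottle with a black rubber dropper, 22 mm across, 77 mm high, on the worktop to the right of the base, behind the jar; origin at the centre of its underside.

How it is judged:
On the way, in this order (a step that is already met when the one before it is completed fails the run):
1. the stage plate lies flat in the recess (horizontal distance between stage_plate and recess below 0.004 m and z of stage_plate in the frame of recess below -0.0065 m and angle between stage_plate's own z axis and vertical below 0.04 rad), for 0.2 s.
2. the lamp rocker is pressed on (value of joint lamp_rocker above 0.3 rad), for 0.2 s.
At the end, for the whole second after the job is handed in: The solid stage plate lies at rest flat in the recess (within 4 mm of its centre, at least 6.5 mm down, tilted less than 0.04 rad), the lamp rocker is on (more than 0.3 of its 0.36 rad), the holed ring lies within 15 mm and the slide box, jar and dropper bottle within 20 mm of where they were (all of step 1 and linear speed of stage_plate below 0.01 m/s and value of joint lamp_rocker above 0.3 rad and distance of ring_insert from where it was at the start of the episode below 0.015 m and distance of each of slide_box, specimen_jar, dropper from where it was at the start of the episode below 0.02 m); the robot touches nothing.
It fails at once if the stage plate is lifted (its middle more than 8 mm above the deck), tipped up by more than 0.4 rad or pushed off the base (z of stage_plate in the frame of recess above 0.008 m or angle between stage_plate's own z axis and vertical above 0.4 rad or z of stage_plate in the frame of recess below -0.02 m).
It fails at once if the holed ring is moved by more than 15 mm (distance of ring_insert from where it was at the start of the episode above 0.015 m).
It fails at once if the slide box, jar or dropper bottle is moved by more than 20 mm or tipped (distance of any of slide_box, specimen_jar, dropper from where it was at the start of the episode above 0.02 m or angle between any of specimen_jar, dropper's own z axis and vertical above 0.4 rad).
It fails at once if the stage plate is taken between the fingers (the fingers touch it while the grasp point is down between its sides) (contact force between the fingers and stage_plate above 0.5 N and horizontal distance between the grasp point and stage_plate below 0.02 m and z of the grasp point in the frame of stage_plate below 0.022 m).
It fails at once if the stage plate is pushed or pressed with more than 35 N (contact force between the arm and stage_plate above 35 N).
It also fails if it takes over 54 s, if anything falls off the work surface, if the arm or the gripper's body presses on something with over 40 N, if the wrist force passes 120 N, or if a joint passes its speed limit or range.

## Robot

A 6-joint arm with a two-finger parallel gripper is mounted at the origin on a cart in front of the work surface, level with it; the furniture and walls round the work are solid. World frame = base frame: x ahead of the robot, y to its left, z up, the work surface at z = 0. Lengths are in m, angles in rad, forces in N, time in s.
With the tool pointing down it reaches from about 0.3 to 0.875 m from the base axis. Payload 6.4 kg.
Tool frame: the origin (TCP) lies between the finger pads; the fingertips stand 25 mm ahead of it and the grasp point (between the pads) lies 6 mm ahead of it; z points along the fingers, y is the line along which they close (so a half turn about z gives the same grasp; the last joint's range is limited). The gripper opens to 85 mm and grips with 20 to 120 N. Pads are 22 mm wide; open, the fingers measure 114 mm over their backs; the gripper's body (76 mm by 85 mm) begins 54 mm behind the grasp point. The pads swing forward as they close: fully open they stand 13 mm farther back than shut.
Start: joints at [-1.44, 0.181, 1.607, -0, 1.354, -0.206], TCP at [0.19, -0.543, 0.235] pointing down, gripper open.
Joint ranges: [-2.99, 2.99], [-0.89, 2.07], [0.3, 2.58], [-1.14, 4.28], [0, 2.63], [-3.12, 3.12]. Speed limits (rad/s): [2.57, 2.57, 3.01, 3.14, 3.14, 3.14].

## Interface

Orientations are given as a unit quaternion [w, x, y, z].
In Python, from bench import ctrl gives the robot as it stands.
- The arm moves only by the tool servo_tool, never from a script. Its argument "series" is text: rows parted by semicolons, each of 7 numbers parted by spaces: the gripper command: -1 is fully open, 1 is shut, values between are in proportion, then the shift along the tool's x, y, z in m, then the turn, a rotation vector about the tool's x, y, z in degrees. A call has 1 to 12 rows; each row is the pose to reach, as a shift and turn from the pose commanded when the call began, along the tool's axes at that moment; what a row does not reach only later rows make up. A row lasts 1/12 s, in which the tool goes at most 41.7 mm and 7.16 degrees, less where a joint would pass 70% of its speed; a pose out of reach is approached as far as the arm can. A call with a gripper value outside its range is refused whole. The fingers move at their own pace and stop on an object; the grip force is fixed at half the most. Time passes only in rows, so rows that repeat a pose let the fingers close. It gives the time, the measured TCP pose, the force, the opening and the grip force at its end, in the units of the state.
- ctrl.get_obs(): the state, without advancing time (a new reading comes with each control period).
- ctrl.camera(name): name is "side" or "top" or "wrist"; returns a dict with "img" (400x640x3 uint8, red, green, blue), "z_map" (400x640 float32, m along the optical axis (not along the pixel's ray), 0 where there is no reading), "fovy" (degrees; the focal length in pixels is half the picture's height over the tangent of half this angle, whatever the lens; pixels are square), "cx", "cy" (the principal point, pixels), "k1" (the pictures are not rectified: a ray, as slopes to the right and down, at radius r is drawn at 1 + k1 r^2 times it, then the intrinsics apply), "extrinsics" (4x4, takes a point from camera to world coordinates); the wrist camera has in their place "T_tool_cam" (4x4, takes a point from camera to tool coordinates, whose origin is the TCP and whose axes are the flange's). Camera axes: x right, y down, z forward; pixel columns grow to the right and rows downward; lengths in m; the calibration is good to about 2 mm. A picture is of the moment at which its call begins: read the wrist's pose just before it.
- ctrl.hand_in(): hands the job in; it is judged then, once.
The state is a dict: "time_s": time; "q": joint angles; "dq": joint speeds; "joint_efforts": joint torques, N m; "eef_pos": TCP position; "eef_rot": TCP orientation; "wrist_force": force on the tool from outside, world axes, zero at the start; "torque": the same for the moment, N m; "opening": opening from 0.0 (shut) to 1.0 (fully open); "grasp_force": force on a finger pad.
Only numpy, scipy, OpenCV 4.12 (cv2) and the standard library are available. Lean on these libraries where they do the work, as an engineer would, in place of code of your own. Each camera call takes 0.05 s, during which the arm holds its last target. There are 200 camera calls.

## Working session

There is one attempt and no reset: what is moved stays moved. The work goes in short steps, Python scripts to look and compute and a tool call to move; the robot and the scene stay as the last step left them, time stands still between calls to the robot, and variables do not carry over. Pictures are saved under pics/ and viewed, at most 10 in all, crops included, and the job is handed in when it is done.

Besides the shell and the picture viewer there is one more tool, called by a JSON object that holds its "api" and its "payload". servo_tool: Moves the arm, as the interface text tells. Its arguments: {"type":"object","properties":{"series":{"type":"string"}},"required":["series"]}

```bash
mkdir -p pics; ls; cat > h.py <<'E'
import numpy as np, cv2
from scipy.spatial.transform import Rotation as R
from bench import ctrl
def cam(name):
    o=ctrl.get_obs(); c=ctrl.camera(name)
    if name=="wrist":
        T=np.eye(4); w,x,y,z=o["eef_rot"]; T[:3,:3]=R.from_quat([x,y,z,w]).as_matrix(); T[:3,3]=o["eef_pos"]
        c["E"]=T@c["T_tool_cam"]
    else: c["E"]=np.array(c["extrinsics"])
    return c
def world(c):
    """world xyz image from the depth map"""
    h,w=c["z_map"].shape; f=h/2/np.tan(np.radians(c["fovy"])/2)
    K=np.array([[f,0,c["cx"]],[0,f,c["cy"]],[0,0,1]]); v,u=np.mgrid[:h,:w]
    p=cv2.undistortPoints(np.stack([u,v],-1).reshape(-1,1,2).astype(np.float64),K,np.array([c["k1"],0,0,0.]))[:,0]
    P=np.c_[p,np.ones(len(p))]*c["z_map"].reshape(-1,1)
    return (P@c["E"][:3,:3].T+c["E"][:3,3]).reshape(h,w,3)
def save(c,n): cv2.imwrite("pics/"+n,c["img"][:,:,::-1])
E
python3 - <<'E'
from h import *
print(ctrl.get_obs())
t=cam("top"); s=cam("side"); 
cv2.imwrite("pics/a.png",np.vstack([t["img"]])[:,:,::-1]); save(s,"b.png")
for c in(t,s): print(c["E"].round(3).tolist(),c["fovy"],c["k1"])
np.savez("t.npz",W=world(t),img=t["img"]); np.savez("s.npz",W=world(s),img=s["img"])
E
```

```text
pics
{'time_s': 0.0, 'q': array([-1.44032937e+00,  1.81556327e-01,  1.60798413e+00,  5.06550913e-08,
        1.35380451e+00, -2.06293875e-01]), 'dq': array([-4.21241084e-04, -1.61620791e-04,  8.79413911e-04,  1.67146927e-03,
       -1.43742807e-05,  2.11740601e-05]), 'joint_efforts': array([ 2.88869436e-03, -4.44867361e+01, -3.51333439e+01,  1.39300860e-04,
        9.10029688e-03, -8.30008872e-06]), 'eef_pos': array([ 0.18994672, -0.54215175,  0.23428709]), 'eef_rot': array([-8.75527377e-04,  9.85857101e-01,  1.67585822e-01,  3.32349301e-05]), 'wrist_force': array([-0.05098506, -0.21814365, -0.35892885]), 'torque': array([-0.00504573, -0.04605555,  0.00094374]), 'grasp_force': 0.0, 'opening': 0.9982396316925274}
[[-0.018, -0.989, 0.145, 0.45], [-1.0, 0.017, -0.013, 0.057], [0.01, -0.146, -0.989, 1.242], [0.0, 0.0, 0.0, 1.0]] 48.38985094528074 -0.04661967508184736
[[0.98, -0.124, 0.156, 0.44], [-0.199, -0.641, 0.741, -0.72], [0.008, -0.758, -0.653, 0.744], [0.0, 0.0, 0.0, 1.0]] 55.25580165113019 0.009241615259666837
```

View pics/a.png

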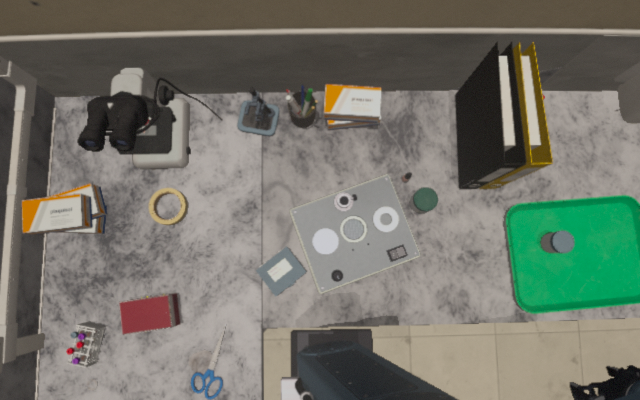

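View pics/b.png

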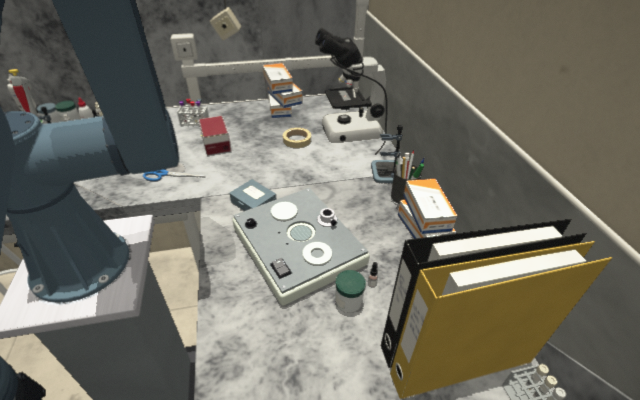

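The top view shows the plate at (325,241), recess at (353,229), ring at (385,219), rocker at (398,253), dial at (337,275), pole socket at (345,201) and slide box at (281,271). The side view agrees, with the plate at (284,211), recess at (301,233) and rocker at (281,267).

```bash
python3 - <<'E'
from h import *
for n,pts in(("t",dict(plate=(325,241),recess=(353,229),ring=(385,219),rock=(398,253),dial=(337,275),sock=(345,201))),("s",dict(plate=(284,211),recess=(301,233),ring=(317,253),rock=(281,267),dial=(251,223),sock=(327,215)))):
    d=np.load(n+".npz");W=d["W"]
    for k,(u,v) in pts.items(): print(n,k,np.median(W[v-2:v+3,u-2:u+3].reshape(-1,3),0).round(4), d["img"][v,u])
    # deck: fit rectangle
    m=(abs(W[...,2]-.055)<.006)&(W[...,0]>.25)&(W[...,0]<.7)&(abs(W[...,1])<.35)
    cc,l,st,ce=cv2.connectedComponentsWithStats(m.astype(np.uint8)); i=1+st[1:,4].argmax()
    P=W[l==i]; print(n,np.median(P,0), cv2.minAreaRect((P[:,:2]*1000).astype(np.float32)))
    # discs: bright white blobs on the deck
    g=d["img"].astype(int).min(2); hgt=np.where((W[...,2]>.058)&(W[...,2]<.072)&(W[...,0]>.25)&(W[...,0]<.6)&(abs(W[...,1])<.2),1,0).astype(np.uint8)
    cc,l,st,ce=cv2.connectedComponentsWithStats(hgt)
    for j in range(1,cc):
        if st[j,4]>60: Q=W[l==j]; print("  hi",st[j,4],Q.mean(0).round(4),ce[j].round(),np.median(Q[:,2]).round(4), [round(x,1) for x in cv2.minEnclosingCircle((Q[:,:2]*1000).astype(np.float32))[0]])
E
```

```text
t plate [0.5155 0.0352 0.0613] [201 202 207]
t recess [ 0.5472 -0.0411  0.0457] [156 158 159]
t ring [ 0.572  -0.1274  0.0536] [150 150 148]
t rock [ 0.4801 -0.157   0.0616] [132 127 124]
t dial [0.4261 0.0057 0.0662] [90 87 89]
t sock [ 0.6189 -0.0193  0.0799] [64 62 61]
t [ 0.53044183 -0.04744168  0.05386948] ((537.7952270507812, -44.50801086425781), (237.54661560058594, 282.79718017578125), 19.21832275390625)
  hi 374 [ 0.5692 -0.1264  0.0618] [385. 220.] 0.0618 [574.1, -128.4]
  hi 505 [0.5161 0.0363 0.0618] [325. 241.] 0.0615 [516.2, 35.6]
  hi 167 [ 0.4811 -0.154   0.0631] [397. 253.] 0.0628 [478.3, -155.0]
  hi 66 [0.4256 0.0069 0.0651] [337. 275.] 0.0661 [424.6, 6.2]
s plate [0.5156 0.0291 0.0613] [251 252 248]
s recess [ 0.5481 -0.0448  0.0462] [173 188 180]
s ring [ 0.573  -0.1261  0.054 ] [179 183 178]
s rock [ 0.4824 -0.1573  0.0626] [143 141 137]
s dial [ 0.4266 -0.0041  0.0657] [29 30 31]
s sock [ 0.6193 -0.0267  0.0801] [109 108 105]
s [ 0.53007826 -0.07761049  0.05395832] ((538.970458984375, -47.172760009765625), (233.73072814941406, 285.9416809082031), 19.190515518188477)
  hi 383 [0.5154 0.0305 0.0618] [284. 211.] 0.0619 [514.7, 32.1]
  hi 61 [4.258e-01 4.000e-04 6.500e-02] [251. 222.] 0.066 [424.2, 1.8]
  hi 416 [ 0.5698 -0.1322  0.0617] [316. 253.] 0.0618 [572.6, -130.2]
  hi 222 [ 0.4814 -0.1592  0.0632] [281. 267.] 0.0629 [481.6, -156.0]
```

{"api": "servo_tool", "payload": {"series": "0 0.03 -0.03 0 0 0 -7; 0 0.06 -0.06 0 0 0 -14; 0 0.09 -0.09 0 0 0 -21; 0 0.12 -0.12 0 0 0 -28; 0 0.15 -0.147 0 0 0 -35; 0 0.18 -0.176 0 0 0 -42; 0 0.21 -0.205 0 0 0 -49; 0 0.24 -0.235 0 0 0 -56; 0 0.27 -0.264 0 0 0 -63; 0 0.30 -0.294 0 0 0 -70; 0 0.33 -0.323 0 0 0 -77; 0 0.36 -0.35 0 0 0 -84"}}

```text
time_s: 1.1
eef_pos: [0.4132, -0.0931, 0.2352]
eef_rot: [0.0, 0.618, 0.786, 0.0]
wrist_force: [0.9, -0.3, 0.3]
opening: 0.5
grasp_force: 0.0
```

```bash
cat >> h.py <<'E'
def totool(xyz,yaw=None):
    """shift in tool axes (and turn about tool z, deg) that brings the TCP to xyz with tool x at world yaw"""
    o=ctrl.get_obs(); w,x,y,z=o["eef_rot"]; M=R.from_quat([x,y,z,w])
    s=M.inv().apply(np.array(xyz)-o["eef_pos"]); t=None
    if yaw is not None:
        c,sn=np.cos(yaw),np.sin(yaw); t=np.degrees((M.inv()*R.from_matrix(np.array([[c,sn,0],[sn,-c,0],[0,0,-1.]]))).as_rotvec())
    return s.round(4),t
E
python3 - <<'E'
from h import *
o=ctrl.get_obs(); print(o["eef_pos"],o["q"],o["opening"],ctrl.camera("wrist")["T_tool_cam"].round(3).tolist())
print(totool([.497,.078,.234],np.arctan2(.922,-.386)))
E
```

```text
[ 0.41324906 -0.09313418  0.23518662] [-5.03433357e-01 -1.76819407e-01  1.96526426e+00 -4.23572513e-05
  1.35286617e+00 -7.41335569e-01] 0.5000057447546612 [[0.0, -0.96, -0.28, 0.071], [1.0, 0.0, 0.0, 0.0], [0.0, -0.28, 0.96, -0.14], [0.0, 0.0, 0.0, 1.0]]
(array([0.139 , 0.1196, 0.0021]), array([ 0.21070371, -0.18182677, -8.28735077]))
```

{"api": "servo_tool", "payload": {"series": "0 0.025 0.02 0 0 0 -4; 0 0.05 0.042 0 0 0 -8.5; 0 0.08 0.068 0 0 0 -8.5; 0 0.11 0.094 0 0 0 -8.5; 0 0.13 0.111 0 0 0 -8.5; 0 0.139 0.12 0 0 0 -8.5; 0 0.139 0.12 0 0 0 -8.5; 0 0.139 0.12 0 0 0 -8.5; 0 0.139 0.12 0 0 0 -8.5"}}

```text
time_s: 1.9
eef_pos: [0.4974, 0.0665, 0.2349]
eef_rot: [-0.0, 0.561, 0.828, -0.0]
wrist_force: [0.0, -0.3, 0.2]
opening: 0.502
grasp_force: 0.0
```

```bash
python3 - <<'E'
from h import *
o=ctrl.get_obs(); print(o["eef_pos"],o["eef_rot"])
c=cam("wrist"); save(c,"w1.png"); np.savez("w.npz",W=world(c),img=c["img"])
E
```

```text
[0.49735067 0.06649948 0.23485391] [-2.97586961e-04  5.60989717e-01  8.27822575e-01 -4.83500346e-04]
```

View pics/w1.png

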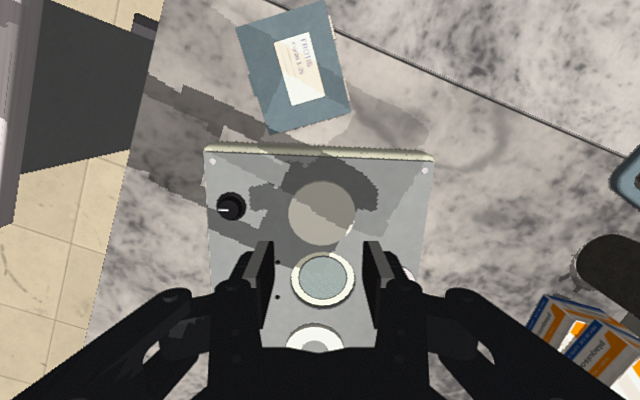

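The wrist view shows the plate at (322,213), the recess at (323,278), the ring below it and the fingertips at about (265,245) and (372,245).

```bash
cat >> h.py <<'E'
def discs(W,img):
    """centres of plate and recess (circle through the outer rim of the height mask)"""
    roi=(W[...,0]>.40)&(W[...,0]<.62)&(W[...,1]>-.11)&(W[...,1]<.09)
    out={}
    for n,m in(("plate",roi&(W[...,2]>.0585)&(W[...,2]<.068)),("recess",roi&(W[...,2]<.051)&(W[...,2]>.042))):
        cc,l,st,ce=cv2.connectedComponentsWithStats(m.astype(np.uint8))
        for j in range(1,cc):
            if st[j,4]>800:
                Q=W[l==j]; p=(Q[:,:2]*1000).astype(np.float32); (c,r)=cv2.minEnclosingCircle(p)
                print(n,st[j,4],"mean",Q.mean(0).round(4),"circ",np.round(c,1),round(r,1),"z",np.median(Q[:,2]).round(4))
E
python3 - <<'E'
from h import *
d=np.load("w.npz");W=d["W"]; discs(W,d["img"])
print("deck",np.median(W[150:170,230:270].reshape(-1,3),0))
o=ctrl.get_obs(); w,x,y,z=o["eef_rot"]; M=R.from_quat([x,y,z,w])
m=(W[...,2]>.15); m[:235]=0;m[300:]=0;m[:,:230]=0;m[:,410:]=0
T=M.inv().apply(W[m]-o["eef_pos"])
for s in(-1,1):
    t=T[T[:,1]*s>0]; print("finger tool x,y,z range",np.percentile(t,[1,50,99],axis=0).round(4).tolist(), t[t[:,2]>np.percentile(t[:,2],90)].mean(0).round(4))
E
```

```text
plate 3391 mean [0.5134 0.0347 0.0637] circ [513.9  33.4] 35.0 z 0.0638
recess 2752 mean [ 0.5472 -0.0445  0.0481] circ [546.8 -43.6] 36.9 z 0.0481
deck [0.42620543 0.05834595 0.05561523]
finger tool x,y,z range [[-0.0095, -0.0343, -0.0506], [0.0104, -0.0238, -0.0261], [0.0136, -0.021, -0.0006]] [ 0.0037 -0.0232 -0.0043]
finger tool x,y,z range [[-0.0092, 0.0003, -0.1394], [0.0106, 0.0245, -0.027], [0.0713, 0.035, -0.0003]] [ 0.0041  0.0239 -0.0043]
```

```bash
python3 - <<'E'
from h import *
d=np.load("w.npz");W=d["W"];o=ctrl.get_obs(); w,x,y,z=o["eef_rot"]; M=R.from_quat([x,y,z,w])
for u in(264,270,368,375):
  for v in(238,241,244,248,260,280,300,320,326): print(u,v,M.inv().apply(W[v,u]-o["eef_pos"]).round(4),d["img"][v,u])
c=ctrl.camera("wrist");print(c["fovy"],c["cx"],c["cy"],c["k1"])
E
```

```text
264 238 [-0.0669 -0.0582  0.18  ] [103 105 103]
264 241 [ 0.0107 -0.0248 -0.0028] [74 73 71]
264 244 [ 0.0116 -0.0239 -0.0081] [75 75 71]
264 248 [ 0.0105 -0.0236 -0.0099] [78 77 73]
264 260 [ 0.011  -0.0216 -0.0222] [15 15 16]
264 280 [ 0.0048 -0.021  -0.0273] [13 14 16]
264 300 [-0.0028 -0.021  -0.0294] [17 16 16]
264 320 [-0.0111 -0.0212 -0.0307] [63 64 62]
264 326 [-0.1783 -0.063   0.1788] [166 168 163]
270 238 [-0.0666 -0.0516  0.1795] [105 106 105]
270 241 [ 0.0107 -0.022  -0.0028] [26 25 24]
270 244 [ 0.0109 -0.0214 -0.0066] [18 15 18]
270 248 [ 0.0103 -0.021  -0.0096] [17 17 16]
270 260 [ 0.0046 -0.0212 -0.0099] [15 14 16]
270 280 [-0.0035 -0.021  -0.0133] [18 18 20]
270 300 [-0.1442 -0.0548  0.1803] [151 152 148]
270 320 [-0.1707 -0.0558  0.1797] [168 170 166]
270 326 [-0.1792 -0.0562  0.1799] [172 172 168]
368 238 [-0.067   0.0548  0.1805] [171 172 169]
368 241 [ 0.0107  0.0237 -0.0026] [69 69 68]
368 244 [ 0.011   0.0231 -0.0067] [34 32 32]
368 248 [ 0.0108  0.0225 -0.0104] [11 13 13]
368 260 [ 0.0074  0.0219 -0.0151] [19 19 18]
368 280 [-0.001   0.022  -0.0173] [18 16 17]
368 300 [-0.0087  0.0218 -0.0206] [20 18 19]
368 320 [-0.1709  0.0593  0.1802] [161 163 159]
368 326 [-0.1792  0.0597  0.1801] [162 162 160]
375 238 [-0.0662  0.0621  0.1788] [169 171 168]
375 241 [ 0.0107  0.0269 -0.0026] [77 77 75]
375 244 [ 0.011   0.0262 -0.0066] [76 74 73]
375 248 [ 0.0713  0.0003 -0.1394] [76 75 72]
375 260 [ 0.0114  0.0234 -0.023 ] [66 65 63]
375 280 [ 0.0085  0.0217 -0.0334] [15 14 14]
375 300 [ 0.0004  0.022  -0.0341] [20 22 20]
375 320 [-0.0071  0.0221 -0.036 ] [25 22 25]
375 326 [-0.0095  0.0221 -0.0363] [20 18 18]
64.35142096553675 317.9683452578872 198.22453223230505 0.014365453691282124
```

```bash
python3 - <<'E'
from h import *
print(totool([.4953,.080,.11],np.radians(112.8)))
E
```

```text
(array([0.0136, 0.0031, 0.1251]), array([-0.02600841,  0.00985436, -1.10694316]))
```

{"api": "servo_tool", "payload": {"series": "0 0.014 0.003 0.02 0 0 -1.1; 0 0.014 0.003 0.05 0 0 -1.1; 0 0.014 0.003 0.08 0 0 -1.1; 0 0.014 0.003 0.105 0 0 -1.1; 0 0.014 0.003 0.12 0 0 -1.1; 0 0.014 0.003 0.125 0 0 -1.1; 0 0.014 0.003 0.125 0 0 -1.1; 0 0.014 0.003 0.125 0 0 -1.1"}}

```text
time_s: 2.67
eef_pos: [0.496, 0.081, 0.111]
eef_rot: [0.0, 0.553, 0.833, 0.0]
wrist_force: [0.7, 0.6, 0.4]
opening: 0.5
grasp_force: 0.0
```

```bash
python3 - <<'E'
from h import *
o=ctrl.get_obs(); print(o["eef_pos"],o["wrist_force"]); w,x,y,z=o["eef_rot"]; M=R.from_quat([x,y,z,w])
c=cam("side"); W=world(c); T=M.inv().apply(W.reshape(-1,3)-o["eef_pos"])
m=(abs(T[:,0])<.02)&(abs(T[:,1])<.05)&(T[:,2]>-.05)&(T[:,2]<.045)
print(np.histogram(T[m][:,2],bins=np.arange(-.05,.046,.005)))
I=c["img"][120:320,180:400]; cv2.imwrite("pics/s2.png",cv2.resize(I,None,fx=3,fy=3)[:,:,::-1][:600])
c=cam("wrist"); discs(world(c),None); T=M.inv().apply(world(c).reshape(-1,3)-o["eef_pos"])
m=(abs(T[:,0]-.0)<.015)&(abs(T[:,1])<.05)&(T[:,2]>-.03)&(T[:,2]<.045);print(np.histogram(T[m][:,2],bins=np.arange(-.03,.046,.005)))
print(totool([.4953,.080,.11],np.radians(112.8)))
E
```

```text
[0.49604661 0.08097034 0.11104477] [0.712115   0.60320043 0.37342956]
(array([49, 34, 16, 20, 25, 22, 24, 24, 22, 10,  8,  0,  0,  0,  0,  0,  0,
        0,  0]), array([-5.00000000e-02, -4.50000000e-02, -4.00000000e-02, -3.50000000e-02,
       -3.00000000e-02, -2.50000000e-02, -2.00000000e-02, -1.50000000e-02,
       -1.00000000e-02, -5.00000000e-03, -2.77555756e-17,  5.00000000e-03,
        1.00000000e-02,  1.50000000e-02,  2.00000000e-02,  2.50000000e-02,
        3.00000000e-02,  3.50000000e-02,  4.00000000e-02,  4.50000000e-02]))
plate 7244 mean [0.5146 0.0361 0.0636] circ [514.5  33.5] 35.4 z 0.0637
recess 1637 mean [0.4459 0.0737 0.0461] circ [449.3  72.8] 52.0 z 0.0461
(array([605, 534, 481, 427, 362, 180,  13,   0,   0,   0,   0,   0,   0,
         0,   0]), array([-3.0000000e-02, -2.5000000e-02, -2.0000000e-02, -1.5000000e-02,
       -1.0000000e-02, -5.0000000e-03,  6.9388939e-18,  5.0000000e-03,
        1.0000000e-02,  1.5000000e-02,  2.0000000e-02,  2.5000000e-02,
        3.0000000e-02,  3.5000000e-02,  4.0000000e-02,  4.5000000e-02]))
(array([-0.0006, -0.0018,  0.0018]), array([0.14244261, 0.07586397, 0.066585  ]))
```

View pics/s2.png

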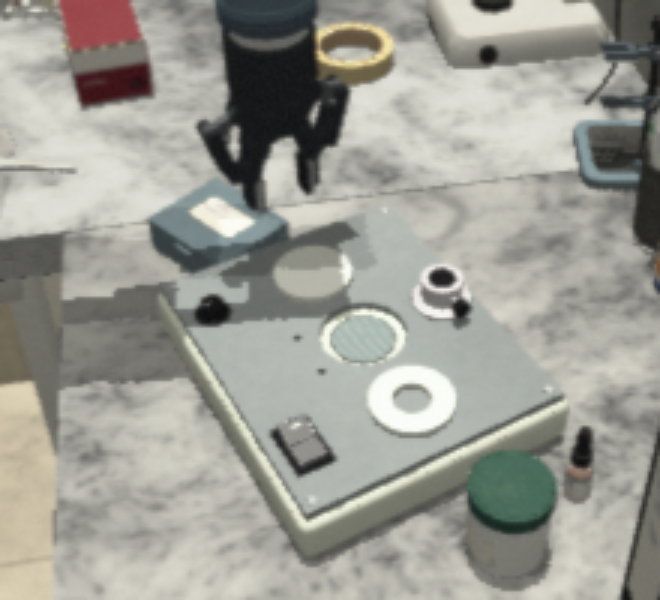

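The side crop shows the half-open fingers above the deck's left edge, left of the plate. Both depth maps put the fingertips about level with the TCP (not 25 mm ahead), so I descend carefully and check force.

{"api": "servo_tool", "payload": {"series": "0 -0.001 -0.002 0.01 0 0 0; 0 -0.001 -0.002 0.02 0 0 0; 0 -0.001 -0.002 0.027 0 0 0; 0 -0.001 -0.002 0.029 0 0 0; 0 -0.001 -0.002 0.029 0 0 0"}}

```text
time_s: 3.18
eef_pos: [0.4931, 0.0801, 0.08]
eef_rot: [-0.001, 0.553, 0.833, -0.001]
wrist_force: [0.7, 0.2, -0.3]
opening: 0.501
grasp_force: 0.0
```

{"api": "servo_tool", "payload": {"series": "0 0 0 0.003 0 0 0; 0 0 0 0.006 0 0 0; 0 0 0 0.008 0 0 0; 0 0 0 0.008 0 0 0"}}

```text
time_s: 3.52
eef_pos: [0.4938, 0.08, 0.0728]
eef_rot: [-0.0, 0.553, 0.833, -0.0]
wrist_force: [-0.2, 0.3, 0.0]
opening: 0.504
grasp_force: 0.0
```

```bash
python3 - <<'E'
from h import *
o=ctrl.get_obs(); print(o["eef_pos"],o["wrist_force"]); w,x,y,z=o["eef_rot"]; M=R.from_quat([x,y,z,w])
for n in("side","wrist"):
    c=cam(n); W=world(c); T=M.inv().apply(W.reshape(-1,3)-o["eef_pos"])
    for s in(-1,1):
        m=(abs(T[:,0])<.014)&(s*T[:,1]<.04)&(s*T[:,1]>.018)&(T[:,2]>-.03)&(T[:,2]<.012)
        print(n,s,np.percentile(T[m],[1,50,97,99],axis=0).round(4).tolist())
save(c,"w2.png")
E
```

```text
[0.49382039 0.08001381 0.0727922 ] [-0.19362967  0.30667971  0.00076199]
side -1 [[-0.0133, -0.0343, -0.0297], [-0.009, -0.0281, -0.0174], [0.0041, -0.0205, -0.0007], [0.0044, -0.0202, 0.0017]]
side 1 [[-0.0134, 0.0218, -0.0286], [-0.0077, 0.0236, -0.0135], [0.0072, 0.0368, -0.0015], [0.0078, 0.0372, -0.0008]]
wrist -1 [[-0.0105, -0.0344, -0.0297], [0.0068, -0.0228, -0.0182], [0.0111, -0.0209, -0.0025], [0.0113, -0.0209, -0.0002]]
wrist 1 [[-0.0106, 0.0216, -0.0297], [0.0069, 0.0236, -0.018], [0.0111, 0.0348, -0.002], [0.0112, 0.0353, -0.0]]
```

View pics/w2.png

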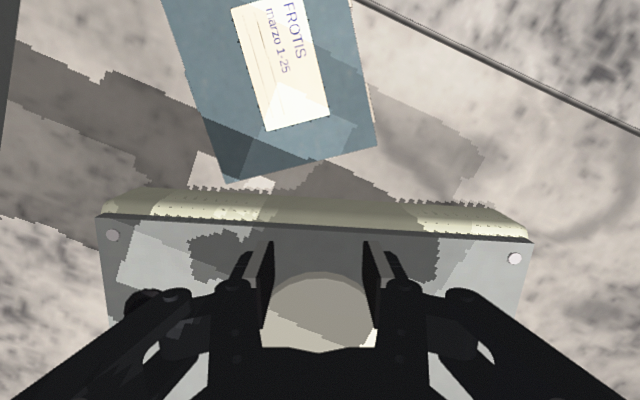

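Wrist view: fingertips clear of the deck behind the plate's rim (about (320,280)), centred on it, with no contact at TCP z = 0.073.

{"api": "servo_tool", "payload": {"series": "0 0 0 0.003 0 0 0; 0 0 0 0.006 0 0 0; 0 0 0 0.009 0 0 0; 0 0 0 0.012 0 0 0; 0 0 0 0.012 0 0 0; 0 0 0 0.012 0 0 0"}}

```text
time_s: 4.12
eef_pos: [0.4938, 0.08, 0.0609]
eef_rot: [-0.0, 0.553, 0.833, -0.0]
wrist_force: [0.2, 0.2, 0.1]
opening: 0.499
grasp_force: 0.0
```

{"api": "servo_tool", "payload": {"series": "0 0 0 0.001 0 0 0; 0 0 0 0.002 0 0 0; 0 0 0 0.002 0 0 0"}}

```text
time_s: 4.37
eef_pos: [0.494, 0.08, 0.0591]
eef_rot: [-0.0, 0.553, 0.833, -0.0]
wrist_force: [0.2, 0.6, 0.3]
opening: 0.497
grasp_force: 0.0
```

{"api": "servo_tool", "payload": {"series": "0 0 0 0.001 0 0 0; 0 0 0 0.002 0 0 0; 0 0 0 0.002 0 0 0"}}

```text
time_s: 4.62
eef_pos: [0.4941, 0.0799, 0.0571]
eef_rot: [0.0, 0.553, 0.833, 0.0]
wrist_force: [-1.1, -0.4, -0.2]
opening: 0.5
grasp_force: 0.0
```

{"api": "servo_tool", "payload": {"series": "0 0 0 0.001 0 0 0; 0 0 0 0.002 0 0 0; 0 0 0 0.002 0 0 0"}}

```text
time_s: 4.87
eef_pos: [0.4942, 0.08, 0.057]
eef_rot: [-0.0, 0.553, 0.833, -0.0]
wrist_force: [-8.1, 0.6, 19.6]
opening: 0.5
grasp_force: 9.8
```

{"api": "servo_tool", "payload": {"series": "0 0 0 0.001 0 0 0; 0 0 0 0.0015 0 0 0; 0 0 0 0.0015 0 0 0"}}

```text
time_s: 5.12
eef_pos: [0.4943, 0.08, 0.0569]
eef_rot: [-0.0, 0.552, 0.834, -0.0]
wrist_force: [-13.6, -0.1, 33.8]
opening: 0.499
grasp_force: 17.2
```

{"api": "servo_tool", "payload": {"series": "0 0 0.001 -0.004 0 0 0; 0 0 0.001 -0.007 0 0 0; 0 0 0.001 -0.007 0 0 0; 0 -0.004 0.001 -0.007 0 0 0; 0 -0.008 0.001 -0.007 0 0 0; 0 -0.011 0.001 -0.007 0 0 0; 0 -0.013 0.001 -0.007 0 0 0; 0 -0.015 0.001 -0.007 0 0 0; 0 -0.017 0.001 -0.007 0 0 0; 0 -0.019 0.001 -0.007 0 0 0; 0 -0.021 0.001 -0.007 0 0 0; 0 -0.023 0.001 -0.007 0 0 0"}}

```text
time_s: 6.12
eef_pos: [0.504, 0.059, 0.0607]
eef_rot: [-0.0, 0.553, 0.833, -0.0]
wrist_force: [-0.6, -0.2, -0.3]
opening: 0.498
grasp_force: 0.2
```

{"api": "servo_tool", "payload": {"series": "0 -0.002 0 0 0 0 0; 0 -0.004 0 0 0 0 0; 0 -0.006 0 0 0 0 0; 0 -0.008 0 0 0 0 0; 0 -0.010 0 0 0 0 0; 0 -0.012 0 0 0 0 0; 0 -0.014 0 0 0 0 0; 0 -0.016 0 0 0 0 0; 0 -0.018 0 0 0 0 0; 0 -0.020 0 0 0 0 0; 0 -0.022 0 0 0 0 0; 0 -0.022 0 0 0 0 0"}}

```text
time_s: 7.12
eef_pos: [0.5127, 0.0385, 0.0607]
eef_rot: [0.0, 0.553, 0.833, 0.0]
wrist_force: [0.0, -0.1, -0.1]
opening: 0.5
grasp_force: 0.1
```

```bash
python3 - <<'E'
from h import *
o=ctrl.get_obs(); print(o["eef_pos"],o["wrist_force"])
c=cam("wrist"); discs(world(c),None)
c=cam("top"); discs(world(c),None)
I=cam("side")["img"][160:320,210:400]; cv2.imwrite("pics/s3.png",cv2.resize(I,None,fx=3,fy=3)[:,:,::-1])
E
```

```text
[0.51271986 0.03853309 0.06073797] [ 0.01498862 -0.13189107 -0.12054525]
plate 1155 mean [0.4282 0.0115 0.0625] circ [425.    5.7] 14.9 z 0.0623
plate 8424 mean [0.5231 0.0148 0.0636] circ [520.6  21.2] 41.1 z 0.0637
recess 2646 mean [0.4455 0.0738 0.0459] circ [449.6  72.8] 52.4 z 0.046
```

View pics/s3.png

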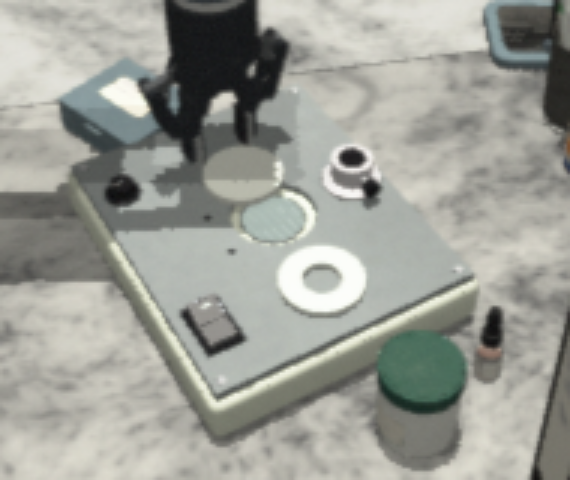

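The side crop shows the plate cradled by the two fingertips with its leading edge just over the recess. I continue the push.

{"api": "servo_tool", "payload": {"series": "0 -0.002 0 0 0 0 0; 0 -0.004 0 0 0 0 0; 0 -0.006 0 0 0 0 0; 0 -0.008 0 0 0 0 0; 0 -0.010 0 0 0 0 0; 0 -0.012 0 0 0 0 0; 0 -0.014 0 0 0 0 0; 0 -0.016 0 0 0 0 0; 0 -0.018 0 0 0 0 0; 0 -0.020 0 0 0 0 0; 0 -0.022 0 0 0 0 0; 0 -0.024 0 0 0 0 0"}}

```text
time_s: 8.27
eef_pos: [0.5219, 0.0166, 0.0607]
eef_rot: [-0.0, 0.553, 0.833, -0.0]
wrist_force: [0.8, 1.3, 0.4]
opening: 0.499
grasp_force: 0.2
```

{"api": "servo_tool", "payload": {"series": "0 -0.002 0 0 0 0 0; 0 -0.004 0 0 0 0 0; 0 -0.006 0 0 0 0 0; 0 -0.008 0 0 0 0 0; 0 -0.010 0 0 0 0 0; 0 -0.012 0 0 0 0 0; 0 -0.014 0 0 0 0 0; 0 -0.0155 0 0 0 0 0; 0 -0.017 0 0 0 0 0; 0 -0.0185 0 0 0 0 0; 0 -0.020 0 0 0 0 0; 0 -0.020 0 0 0 0 0"}}

```text
time_s: 9.27
eef_pos: [0.5298, -0.002, 0.0607]
eef_rot: [0.0, 0.553, 0.833, -0.0]
wrist_force: [-0.4, -0.4, -0.7]
opening: 0.499
grasp_force: 0.0
```

```bash
python3 - <<'E'
from h import *
o=ctrl.get_obs(); print(o["eef_pos"],o["wrist_force"])
W=world(cam("side")); x,y=.5472,-.0435
r=np.hypot(W[...,0]-x,W[...,1]-y); P=W[(r<.034)&(W[...,2]<.075)]
A=np.c_[P[:,:2]-[x,y],np.ones(len(P))]; print("plane",np.linalg.lstsq(A,P[:,2],rcond=None)[0].round(4),len(P),totool([.5322,-.0077,.0607])[0])
E
```

```text
[ 0.52982652 -0.00195371  0.06074458] [-0.4353405  -0.37497252 -0.66089935]
plane [-0.0583  0.2157  0.0583] 491 [-0.0063 -0.      0.    ]
```

{"api": "servo_tool", "payload": {"series": "0 -0.001 0 0 0 0 0; 0 -0.002 0 0 0 0 0; 0 -0.003 0 0 0 0 0; 0 -0.004 0 0 0 0 0; 0 -0.005 0 0 0 0 0; 0 -0.006 0 0 0 0 0; 0 -0.007 0 0 0 0 0; 0 -0.007 0 0 0 0 0"}}

```text
time_s: 9.98
eef_pos: [0.5325, -0.0083, 0.0607]
eef_rot: [0.0, 0.553, 0.833, 0.0]
wrist_force: [-0.0, -1.0, -0.5]
opening: 0.5
grasp_force: 0.0
```

```bash
cat >> h.py <<'E'
def plane(n="side",x=.5472,y=-.0435):
    W=world(cam(n)); r=np.hypot(W[...,0]-x,W[...,1]-y); P=W[(r<.031)&(W[...,2]<.069)]
    A=np.c_[P[:,:2]-[x,y],np.ones(len(P))]; print("plane",np.linalg.lstsq(A,P[:,2],rcond=None)[0].round(4),len(P))
E
python3 - <<'E'
from h import *
o=ctrl.get_obs(); print(o["eef_pos"],o["wrist_force"]); plane()
I=cam("side")["img"][160:320,210:400]; cv2.imwrite("pics/s4.png",cv2.resize(I,None,fx=3,fy=3)[:,:,::-1])
E
```

```text
[ 0.53246955 -0.00830102  0.06073336] [-0.04896785 -1.00266061 -0.49320172]
plane [-0.005   0.0076  0.0538] 343
```

View pics/s4.png

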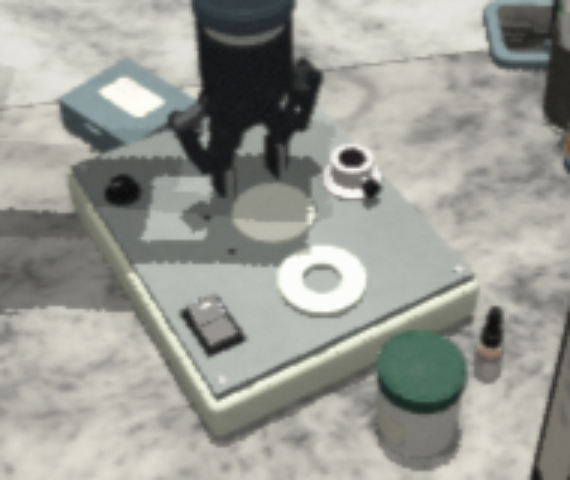

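The side crop shows the plate flush in the recess, and the depth plane is level with the deck. Next I back off, rise and shut the fingers.

{"api": "servo_tool", "payload": {"series": "0 0.003 0 0 0 0 0; 0 0.006 0 0 0 0 0; 0 0.006 0 -0.02 0 0 0; 0 0.006 0 -0.05 0 0 0; 0 0.006 0 -0.08 0 0 0; 1 0.006 0 -0.10 0 0 0; 1 0.006 0 -0.10 0 0 0; 1 0.006 0 -0.10 0 0 0"}}

```text
time_s: 10.75
eef_pos: [0.5308, -0.0024, 0.1621]
eef_rot: [0.001, 0.553, 0.833, 0.001]
wrist_force: [-0.9, 0.4, -1.3]
opening: 0.08
grasp_force: 0.0
```

```bash
python3 - <<'E'
from h import *
o=ctrl.get_obs(); print(o["eef_pos"],o["opening"]); plane("top")
print(totool([.4749,-.1397,.16],np.radians(109.2)))
E
```

```text
[ 0.53081394 -0.00243681  0.16206321] 0.08035185756230635
plane [0. 0. 0.] 0
(array([-0.1053, -0.1041,  0.0006]), array([0.01063474, 0.00563098, 3.71543392]))
```

{"api": "servo_tool", "payload": {"series": "1 -0.02 -0.02 0 0 0 2; 1 -0.045 -0.045 0 0 0 3.7; 1 -0.07 -0.07 0 0 0 3.7; 1 -0.09 -0.09 0 0 0 3.7; 1 -0.105 -0.104 0 0 0 3.7; 1 -0.105 -0.104 0 0 0 3.7; 1 -0.105 -0.104 0 0 0 3.7; 1 -0.105 -0.104 0 0 0 3.7"}}

```text
time_s: 11.47
eef_pos: [0.4745, -0.1389, 0.1595]
eef_rot: [-0.001, 0.579, 0.815, 0.0]
wrist_force: [-0.2, -0.7, 0.3]
opening: -0.0
grasp_force: 0.0
```

```bash
python3 - <<'E'
from h import *
o=ctrl.get_obs(); print(o["eef_pos"],o["opening"]); w,x,y,z=o["eef_rot"]; M=R.from_quat([x,y,z,w])
print(totool([.4749,-.1397,.16],np.radians(109.2)))
c=cam("wrist"); W=world(c); T=M.inv().apply(W.reshape(-1,3)-o["eef_pos"])
m=(abs(T[:,0])<.015)&(abs(T[:,1])<.03)&(T[:,2]>-.03)&(T[:,2]<.05); print(np.percentile(T[m],[1,50,97,99,100],axis=0).round(4).tolist())
save(c,"w5.png"); W=world(cam("side")); T=M.inv().apply(W.reshape(-1,3)-o["eef_pos"])
m=(abs(T[:,0])<.015)&(abs(T[:,1])<.03)&(T[:,2]>-.03)&(T[:,2]<.05); print(np.percentile(T[m],[1,50,97,99,100],axis=0).round(4).tolist())
W=W.reshape(-1,3);b=np.array([[.944,.329],[-.329,.944]]);q=(W[:,:2]-[.5378,-.0468])@b.T
m=(abs(q[:,0]+.09)<.011)&(abs(q[:,1]+.085)<.03)
for a in np.arange(-.115,-.055,.005):
    k=m&(abs(q[:,1]-a)<.0025)&(W[:,2]<.09); print(round(a,3),np.median(W[k,2]).round(4) if k.any() else None)
plane()
E
```

```text
[ 0.47447158 -0.1389058   0.15952457] -0.00026297699437507154
(array([-0.0009,  0.0001, -0.0005]), array([-0.0704532 , -0.11693623, -0.024314  ]))
[[0.0061, -0.0132, -0.0296], [0.0104, 0.0003, -0.0173], [0.0112, 0.0129, -0.0026], [0.0113, 0.0135, -0.0012], [0.0116, 0.0142, 0.0004]]
[[-0.0141, -0.0122, -0.0292], [-0.0091, -0.0025, -0.0159], [0.0025, 0.0137, 0.0014], [0.004, 0.0146, 0.0037], [0.0077, 0.0148, 0.0055]]
-0.115 0.0538
-0.11 0.0552
-0.105 0.0606
-0.1 0.0623
-0.095 0.0628
-0.09 0.0624
-0.085 0.0623
-0.08 0.0644
-0.075 0.067
-0.07 0.0681
-0.065 0.0627
-0.06 None
plane [0.0019 0.0019 0.0539] 334
```

View pics/w5.png

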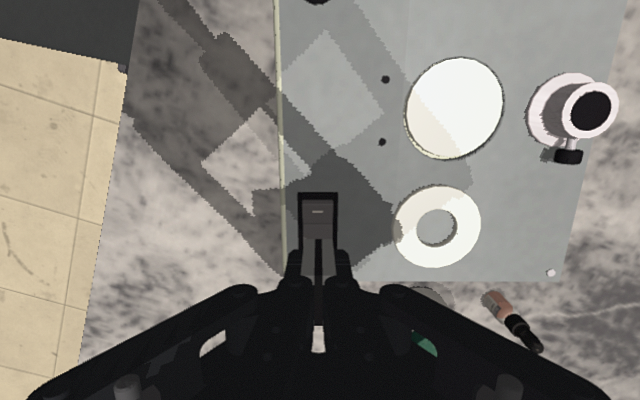

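The wrist view shows the plate (454,108) flat in the recess, the ring in place, and the closed fingers centred over the rocker's left end (318,215). Next is the press.

{"api": "servo_tool", "payload": {"series": "1 -0.001 0 0.03 0 0 0; 1 -0.001 0 0.055 0 0 0; 1 -0.001 0 0.072 0 0 0; 1 -0.001 0 0.08 0 0 0; 1 -0.001 0 0.08 0 0 0; 1 -0.001 0 0.082 0 0 0; 1 -0.001 0 0.084 0 0 0; 1 -0.001 0 0.086 0 0 0; 1 -0.001 0 0.086 0 0 0"}}

```text
time_s: 12.37
eef_pos: [0.4758, -0.1409, 0.0753]
eef_rot: [0.001, 0.579, 0.815, 0.0]
wrist_force: [0.7, -0.1, -0.2]
opening: 0.001
grasp_force: 0.0
```

{"api": "servo_tool", "payload": {"series": "1 0 0 0.001 0 0 0; 1 0 0 0.002 0 0 0; 1 0 0 0.003 0 0 0; 1 0 0 0.004 0 0 0; 1 0 0 0.004 0 0 0"}}

```text
time_s: 12.78
eef_pos: [0.4755, -0.1407, 0.0707]
eef_rot: [0.0, 0.579, 0.815, 0.0]
wrist_force: [0.4, 1.2, 0.8]
opening: -0.002
grasp_force: 0.7
```

{"api": "servo_tool", "payload": {"series": "1 0 0 0.001 0 0 0; 1 0 0 0.002 0 0 0; 1 0 0 0.002 0 0 0; 1 0 0 0.002 0 0 0"}}

```text
time_s: 13.12
eef_pos: [0.4753, -0.1408, 0.0685]
eef_rot: [-0.0, 0.579, 0.815, -0.0]
wrist_force: [0.1, 0.4, -0.2]
opening: 0.0
grasp_force: 0.1
```

Now I press to the stop.

{"api": "servo_tool", "payload": {"series": "1 0 0 0.001 0 0 0; 1 0 0 0.002 0 0 0; 1 0 0 0.003 0 0 0; 1 0 0 0.003 0 0 0"}}

```text
time_s: 13.45
eef_pos: [0.4755, -0.1408, 0.0675]
eef_rot: [-0.0, 0.579, 0.815, -0.0]
wrist_force: [-7.2, 4.2, 20.9]
opening: 0.001
grasp_force: 10.4
```

{"api": "servo_tool", "payload": {"series": "1 0 0 0.001 0 0 0; 1 0 0 0.0015 0 0 0; 1 0 0 0.0015 0 0 0; 1 0 0 0.0015 0 0 0"}}

```text
time_s: 13.78
eef_pos: [0.4756, -0.1408, 0.0673]
eef_rot: [-0.0, 0.579, 0.815, -0.0]
wrist_force: [-11.6, 7.1, 33.2]
opening: 0.002
grasp_force: 16.8
```

{"api": "servo_tool", "payload": {"series": "1 0 0 -0.005 0 0 0; 1 0 0 -0.02 0 0 0; 1 0 0 -0.05 0 0 0; 1 0 0 -0.085 0 0 0; 1 0 0 -0.12 0 0 0; 1 0 0 -0.12 0 0 0; 1 0 0 -0.12 0 0 0; 1 0 0 -0.12 0 0 0"}}

```text
time_s: 14.45
eef_pos: [0.475, -0.1406, 0.1837]
eef_rot: [-0.0, 0.579, 0.815, -0.0]
wrist_force: [-0.4, 0.5, -0.7]
opening: 0.001
grasp_force: 0.0
```

```bash
python3 - <<'E'
from h import *
print(ctrl.get_obs()["eef_pos"],ctrl.get_obs()["wrist_force"])
c=cam("side");W=world(c).reshape(-1,3);b=np.array([[.944,.329],[-.329,.944]]);q=(W[:,:2]-[.5378,-.0468])@b.T
m=(abs(q[:,0]+.09)<.011)&(abs(q[:,1]+.085)<.03)
for a in np.arange(-.115,-.055,.005):
    k=m&(abs(q[:,1]-a)<.0025)&(W[:,2]<.09); print(round(a,3),np.median(W[k,2]).round(4) if k.any() else None)
plane(); I=c["img"][160:320,210:400]; cv2.imwrite("pics/s6.png",cv2.resize(I,None,fx=3,fy=3)[:,:,::-1])
E
```

```text
[ 0.47499922 -0.14059579  0.18366767] [-0.38818782  0.49010417 -0.68834225]
-0.115 0.0537
-0.11 0.0554
-0.105 0.0664
-0.1 0.057
-0.095 0.0666
-0.09 0.064
-0.085 0.0627
-0.08 0.0624
-0.075 0.0631
-0.07 0.0623
-0.065 0.0625
-0.06 0.0578
plane [0.0008 0.0018 0.0541] 337
```

View pics/s6.png

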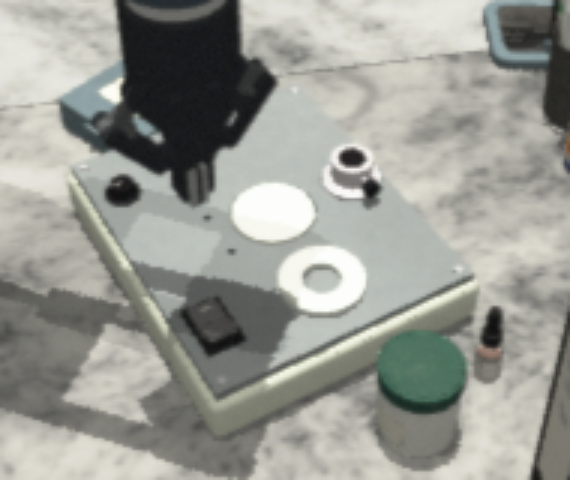

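The crop shows the plate flush, the ring, jar and bottle unmoved. The rocker's left half is level at about 8.5 mm above the deck with its right end raised, so the lamp is on and the arm is clear.

```bash
python3 -c "
from bench import ctrl; print(ctrl.hand_in())"
```

```text
the job is handed in; nothing more can be done
None
```

I handed the job in at about 14.5 s of the 54 s: by the camera checks the stage plate lies flush in the recess, the lamp rocker is fully on, and the ring, jar, bottle and box look unmoved; the hand-in returned no verdict.

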